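# Lift the blanching dish from the pot, turn it a quarter and hold it level

### The job

The tomato in the perforated dish is blanched. Take the dish by the black grip of its bail, lift it straight up clear of the red pot, and only then give it a quarter turn (either way), so that its two wire ears no longer stand over the pot's hot handles but midway between them. Keep the dish level and the loose tomato in its middle throughout, do not touch the tomato or shift the pot or anything standing around it, and finish still holding the dish level and steady over the middle of the pot, its bottom about a hand's breadth above the rim, where it drains and I can take it from you by the ears.

Things in the scene. Friction and masses are not known exactly. Their poses are not given: they have to be found in the camera images.
- bail_grip (a point): centre of the black rubber grip on top of the dish's arched wire bail: a bar 66 long, 14 wide, 20 high, free all round, to be pinched across its 14 mm from above. Turns with the dish: x along the grip, y along the line through the two ears, z up when level. 118 mm above the dish's underside, straight above its middle; the tomato's top is 57 mm below it
- dish: perforated steel dish, 0.26 kg, same after a half turn; origin mid-underside, axes as bail_grip. 182 mm over the rim, rim 42 mm up, floor a 150 mm radius bowl. Loop ears of 6 mm wire, 52 wide, reach 144 mm out at +y and -y, bail legs at +x and -x. At the start the ears (33 mm above the origin) rest loose on the pot's rim above its handles; the dish hangs in the pot's mouth, 20 mm play, no latch
- dish_middle (a point): middle of the dish's inner floor, 3 mm above the dish's origin; axes of the dish
- tomato_center (a point): centre of the red tomato, a loose ball 58 mm in diameter, about 0.09 kg, that lies in the middle of the dished floor and rolls easily (once the dish tilts by more than a few degrees or is jerked sideways); its axes roll with it
- tomato: the same tomato; origin on its surface, opposite the green calyx, so it turns as the tomato rolls
- red_pot: red enamelled pot, 1.9 kg, standing loose on the range; origin at the middle of its underside, z up. Round and open, 236 mm in diameter, 4 mm wall, rim 110 mm above the origin, dark inside. Two steel loop handles at +y and -y of its frame reach 161 mm from its axis, 96 wide, tops 98 mm above the origin. A quarter turn brings the dish's y axis along the pot's x axis, either way round
- kettle: dark kettle with a wooden handle, 220x262x193 mm, bystander; origin under its middle
- salt_shaker: white salt shaker with a grey cap, 44x44x90 mm, bystander; origin under its middle
- pepper_mill: dark wooden pepper mill, 58x58x160 mm, bystander; origin under its middle
- garlic: garlic bulb, 60x60x59 mm, bystander; origin under its middle
There are look-alikes about, which are no part of the job. Leave any turquoise look-alike of the tomato alone.

How it is judged:
By the outcome, as a careful person would: the job done as asked, in the order asked, and still so for the second after the job is handed in, while the arm keeps its last pose, push and grip.
It also fails if it takes over 42 s, if anything falls off the work surface, if the arm or the gripper's body presses on something with over 40 N, if the wrist force passes 120 N, or if a joint passes its speed limit or range.

### The arm

A 6-joint arm with a two-finger parallel gripper is mounted at the origin on a cart in front of the work surface, level with it; the furniture and walls round the work are solid. World frame = base frame: x ahead of the robot, y to its left, z up, the work surface at z = 0. Lengths are in m, angles in rad, forces in N, time in s.
With the tool pointing down it reaches from about 0.25 to 0.725 m from the base axis. Payload 4 kg.
Tool frame: the origin (TCP) lies on the centre line of the jaws, within the pads' length; the fingertips stand 11 mm ahead of it and the grasp point (between the pads) lies 8 mm behind it; z points along the fingers, y is the line along which they close (so a half turn about z gives the same grasp; the last joint's range is limited). The gripper opens to 85 mm and grips with 20 to 120 N. Pads are 22 mm wide; open, the fingers measure 114 mm over their backs; the gripper's body (76 mm by 85 mm) begins 54 mm behind the grasp point. The pads swing forward as they close: fully open they stand 13 mm farther back than shut.
Start: joints at [-1.186, 0.241, 0.005, 1.335, 0, 1.571], TCP at [0.188, -0.463, 0.242] pointing down, gripper open.
Joint ranges: [-2.72, 2.72], [-1.05, 1.87], [-1.09, 1.28], [-1.99, 2.15], [-1.42, 1.44], [-3.14, 3.14]. Speed limits (rad/s): [2.79, 2.79, 3.14, 3.14, 3.14, 3.14].

### API

Orientations are given as a unit quaternion [w, x, y, z].
In Python, from bench import arm gives the robot as it stands.
- The arm moves only by the tool play_rows, never from a script. Its argument "plan" is a list of rows, each an object of numbers: "x", "y", "z": the shift along the world's x, y, z in m; "rx", "ry", "rz": the turn, a rotation vector about the world's x, y, z in degrees. A call has 1 to 12 rows; each row is the pose to reach, as a shift and turn from the pose commanded when the call began; what a row does not reach only later rows make up. A row lasts 1/8 s, in which the tool goes at most 62.5 mm and 10.7 degrees, less where a joint would pass 70% of its speed; a pose out of reach is approached as far as the arm can. A call with a gripper value outside its range is refused whole. "jaw" is the closure in counts, from 0 (fully open) to 255 (shut), set as the call begins (left out, the last holds). The fingers move at their own pace and stop on an object; "force" is the grip in N (left out, the last holds). Time passes only in rows, so rows that repeat a pose let the fingers close. It gives the time, the measured TCP pose, the force, the opening and the grip force at its end, in the units of the state.
- arm.get_obs(): the state, without advancing time (a new reading comes with each control period).
- arm.snapshot(name): name is "scene" or "side" or "wrist"; returns the picture (480x640x3 uint8, red, green, blue); there is no depth.
- arm.calibration(name): a dict with "intrinsics" (3x3 intrinsics, pixels), "k1" (the pictures are not rectified: a ray, as slopes to the right and down, at radius r is drawn at 1 + k1 r^2 times it, then the intrinsics apply), "R" (3x3) and "t" (3): a world point X has camera coordinates R X + t; the wrist camera has in their place "T_tool_cam" (4x4, takes a point from camera to tool coordinates, whose origin is the TCP and whose axes are the flange's). Camera axes: x right, y down, z forward; pixel columns grow to the right and rows downward; lengths in m; the calibration is good to about 2 mm. A picture is of the moment at which its call begins: read the wrist's pose just before it. calibration takes no time and is no camera call.
- arm.finish_job(): hands the job in; it is judged then, once.
The state is a dict: "time": time; "joint_pos": joint angles; "qvel": joint speeds; "joint_efforts": joint torques, N m; "eef_pos": TCP position; "tool_rot": TCP orientation; "ft_force": force on the tool from outside, world axes, zero at the start; "ft_torque": the same for the moment, N m; "grip_width": finger opening in m; "gripper_force": force on a finger pad.
Only numpy, scipy, OpenCV 4.12 (cv2) and the standard library are available. Lean on these libraries where they do the work, as an engineer would, in place of code of your own. Each camera call takes 0.05 s, during which the arm holds its last target. There are 200 camera calls.

## Working session

There is one attempt and no reset: what is moved stays moved. The work goes in short steps, Python scripts to look and compute and a tool call to move; the robot and the scene stay as the last step left them, time stands still between calls to the robot, and variables do not carry over. Pictures are saved under pics/ and viewed, at most 10 in all, crops included, and the job is handed in when it is done.

Besides the shell and the picture viewer there is one more tool, called after "Request:" as name(argument=value, ...), one argument or row to a line, values as JSON. play_rows: Moves the arm, as the interface text tells. Its arguments: {"type":"object","properties":{"plan":{"type":"array","items":{"type":"object","properties":{"x":{"type":"number"},"y":{"type":"number"},"z":{"type":"number"},"rx":{"type":"number"},"ry":{"type":"number"},"rz":{"type":"number"}}}},"jaw":{"type":"number"},"force":{"type":"number"}},"required":["plan"]}

```bash
mkdir -p pics; cat > h.py <<'E'
import numpy as np, cv2
from bench import arm
def save(n,f):
    im=arm.snapshot(n); cv2.imwrite('pics/'+f,im[:,:,::-1]); return im
def ray(n,u,v,pose=None):
    c=arm.calibration(n); K=np.array(c['intrinsics'])
    d=np.array([(u-K[0,2])/K[0,0],(v-K[1,2])/K[1,1]]); s=d.copy()
    for _ in range(20): s=d/(1+c['k1']*(s@s))
    s=np.array([*s,1.])
    if n=='wrist':
        from scipy.spatial.transform import Rotation as R
        p,q=pose; T=np.array(c['T_tool_cam']); Rt=R.from_quat([q[1],q[2],q[3],q[0]]).as_matrix()
        return np.array(p)+Rt@T[:3,3], Rt@T[:3,:3]@s
    Rm=np.array(c['R']); return -Rm.T@np.array(c['t']), Rm.T@s
def plane(n,u,v,z,pose=None):
    o,d=ray(n,u,v,pose); return o+d*(z-o[2])/d[2]
def proj(n,X):
    c=arm.calibration(n); p=np.array(c['R'])@X+np.array(c['t']); s=p[:2]/p[2]; s=s*(1+c['k1']*(s@s)); K=np.array(c['intrinsics']); return K[:2,:2]@s+K[:2,2]
def tri(rs):
    A=0;b=0
    for o,d in rs:
        d=d/np.linalg.norm(d);P=np.eye(3)-np.outer(d,d);A=A+P;b=b+P@o
    return np.linalg.solve(A,b)
E
python3 - <<'E'
from h import *
a=save('scene','a.png');b=save('side','b.png')
print(arm.get_obs())
for n in('scene','side'): print(ray(n,320,240))
E
```

```text
{'time': 0.1, 'joint_pos': array([-1.18598636e+00,  2.41348796e-01,  3.86349358e-03,  1.33514480e+00,
       -1.92953468e-05,  1.57076267e+00]), 'qvel': array([-6.13444938e-05, -2.57211344e-03,  4.10067071e-03, -1.06772980e-03,
       -1.18866850e-03,  3.01971385e-04]), 'joint_efforts': array([-3.83665929e-04, -3.73136902e+01,  2.53011256e+01,  1.08010488e-02,
       -4.27274199e-05, -5.08220538e-06]), 'eef_pos': array([ 0.18749066, -0.46295402,  0.24149808]), 'tool_rot': array([-8.98124578e-04,  9.81543561e-01,  1.91236493e-01, -1.84781403e-04]), 'ft_force': array([-0.30118172,  0.98895303,  0.17232284]), 'ft_torque': array([-0.00302778, -0.00243147,  0.06263072]), 'gripper_force': 0.0, 'grip_width': 0.08522096627970505}
(array([-0.06114169,  1.13418085,  0.85733899]), array([ 0.42584321, -0.75812808, -0.49390139]))
(array([ 0.02428453, -0.98684283,  0.66766342]), array([ 0.42490564,  0.80470139, -0.41512236]))
```

View pics/a.png

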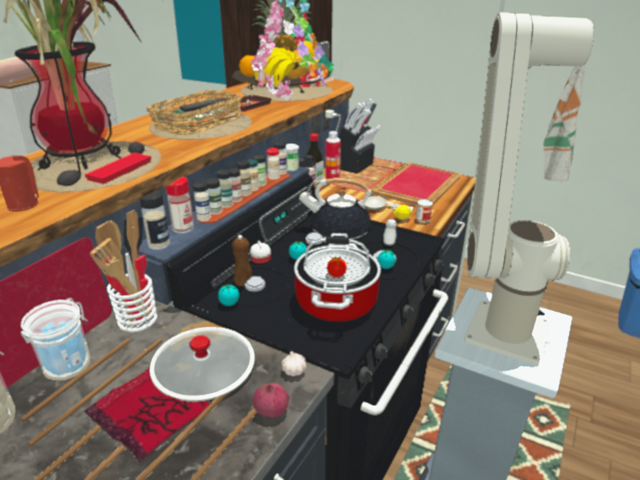

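View pics/b.png

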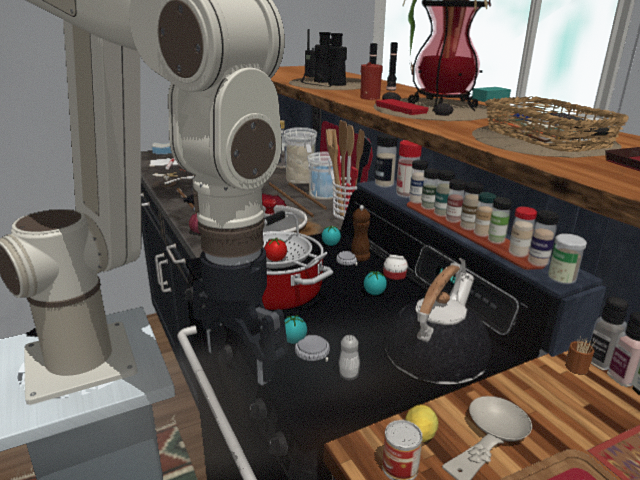

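The scene view shows the red pot at about (338,285), its dish, and a red tomato at (337,267). Something dark, perhaps the bail grip, is near (340,240). Turquoise look-alikes are at (298,250), (386,260) and (229,295). In the side view the arm partly hides the pot at (290,280). I'll check both in one crop.

```bash
python3 - <<'E'
import cv2,numpy as np
a=cv2.imread('pics/a.png')[215:335,280:400];b=cv2.imread('pics/b.png')[200:320,240:340]
cv2.imwrite('pics/c.png',np.hstack([cv2.resize(a,(420,420),interpolation=2),cv2.resize(b,(350,420),interpolation=2)]))
E
```

```text
(no output)
```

View pics/c.png

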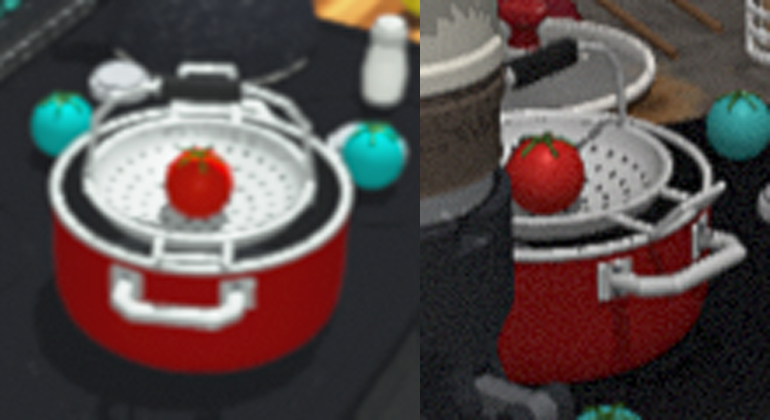

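The crop confirms the target. The black grip is at scene (338,240), over the only red tomato at (337,267). The near ear at (335,286) sits over the near handle at (332,304). Look-alikes are the turquoise balls, the dark kettle and the lid; none of them has this bail.

```bash
python3 - <<'E'
from h import *
g=lambda x,y:(280+x/3.5,215+y/3.5)
for nm,p,z in [('grip',(202,88),.198),('gl',(163,88),.198),('gr',(242,90),.198),('tom',(199,183),.112),('rimL',(52,185),.11),('rimR',(351,185),.11),('rimN',(198,268),.11),('hndN1',(125,308),.095),('hndN2',(238,310),.095),('earN1',(158,252),.113),('earN2',(230,255),.113)]:
    print(nm,plane('scene',*g(*p),z).round(4))
im=cv2.imread('pics/a.png').astype(int)
s=lambda x,y:(240+x/3.5,200+y/3.5)
print('tri tomato',tri([ray('scene',*g(199,183)),ray('side',*s(545-420,173))]))
# right end of grip in side: 
print('grip end side',plane('side',*s(578-420,46),.198),'L',plane('side',*s(515-420,73),.198))
E
```

```text
grip [0.4656 0.099  0.198 ]
gl [0.4916 0.114  0.198 ]
gr [0.4376 0.0864 0.198 ]
tom [0.4655 0.1002 0.112 ]
rimL [0.5666 0.1583 0.11  ]
rimR [0.3606 0.0399 0.11  ]
rimN [0.4135 0.2004 0.11  ]
hndN1 [0.4458 0.2522 0.095 ]
hndN2 [0.3733 0.2135 0.095 ]
earN1 [0.447  0.2009 0.113 ]
earN2 [0.3987 0.1776 0.113 ]
tri tomato [0.46947847 0.09422394 0.10837691]
grip end side [0.50150894 0.10282423 0.198     ] L [0.44285349 0.07575013 0.198     ]
```

Heights and sizes agree: grip centre at (0.466, 0.099, 0.198), grip axis yaw about 28°. Tool x is now at 22°, so I need a turn of about +6°. I'll hover above it first.

Request:
play_rows(
  plan=[
    {"z": 0.05},
    {"z": 0.1, "x": 0.01, "y": 0.02},
    {"z": 0.1, "x": 0.035, "y": 0.07},
    {"z": 0.1, "x": 0.06, "y": 0.12},
    {"z": 0.1, "x": 0.085, "y": 0.17},
    {"z": 0.1, "x": 0.11, "y": 0.225, "rz": 2},
    {"z": 0.1, "x": 0.14, "y": 0.28, "rz": 4},
    {"z": 0.1, "x": 0.165, "y": 0.335, "rz": 6},
    {"z": 0.1, "x": 0.19, "y": 0.39, "rz": 6},
    {"z": 0.1, "x": 0.22, "y": 0.445, "rz": 6},
    {"z": 0.1, "x": 0.245, "y": 0.5, "rz": 6},
    {"z": 0.1, "x": 0.265, "y": 0.535, "rz": 6},
  ],
)

```text
schema error: expected keys x, y, z, rx, ry, rz
```

Request:
play_rows(
  plan=[
    {"x": 0.008, "y": 0.015},
    {"x": 0.013, "y": 0.027},
    {"x": 0.013, "y": 0.027},
    {"x": 0.013, "y": 0.027},
  ],
)

```text
schema error: expected keys x, y, z, rx, ry, rz
```

```bash
python3 - <<'E'
from h import *
o=arm.get_obs();print(o['time'],o['eef_pos'],o['tool_rot'],o['joint_pos'])
w=save('wrist','w.png')
print(arm.calibration('wrist'))
E
```

```text
0.1 [ 0.18749066 -0.46295402  0.24149808] [-8.98124578e-04  9.81543561e-01  1.91236493e-01 -1.84781403e-04] [-1.18598636e+00  2.41348796e-01  3.86349358e-03  1.33514480e+00
 -1.92953468e-05  1.57076267e+00]
{'intrinsics': array([[363.52783082,   0.        , 321.84653109],
       [  0.        , 363.52783082, 232.51496778],
       [  0.        ,   0.        ,   1.        ]]), 'k1': 0.0003810793383513308, 'T_tool_cam': array([[-4.16680361e-04, -9.60790873e-01, -2.77273738e-01,
         7.09608786e-02],
       [ 9.99999881e-01, -3.29992464e-04, -3.59307608e-04,
        -5.40551412e-04],
       [ 2.53721226e-04, -2.77273855e-01,  9.60790896e-01,
        -1.31936039e-01],
       [ 0.00000000e+00,  0.00000000e+00,  0.00000000e+00,
         1.00000000e+00]])}
```

View pics/w.png

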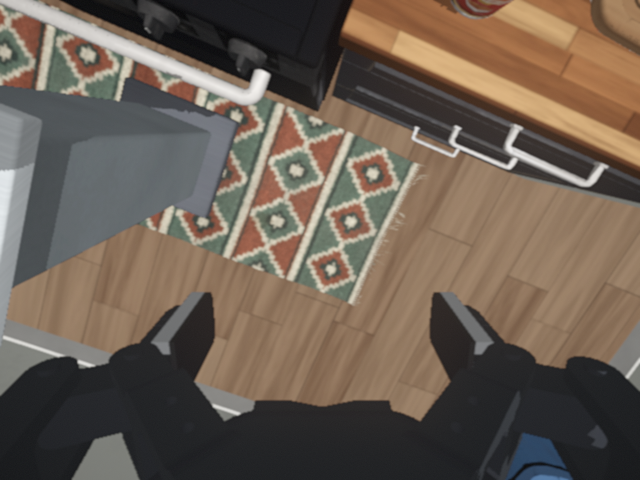

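The moves were refused because every key has to be given, so the arm hasn't moved and the wrist picture shows only the floor. I'll repeat with full rows.

Request:
play_rows(
  plan=[
    {"x": 0, "y": 0, "z": 0.05, "rx": 0, "ry": 0, "rz": 0},
    {"x": 0.01, "y": 0.02, "z": 0.1, "rx": 0, "ry": 0, "rz": 0},
    {"x": 0.035, "y": 0.07, "z": 0.1, "rx": 0, "ry": 0, "rz": 0},
    {"x": 0.06, "y": 0.12, "z": 0.1, "rx": 0, "ry": 0, "rz": 0},
    {"x": 0.085, "y": 0.17, "z": 0.1, "rx": 0, "ry": 0, "rz": 0},
    {"x": 0.11, "y": 0.225, "z": 0.1, "rx": 0, "ry": 0, "rz": 2},
    {"x": 0.14, "y": 0.28, "z": 0.1, "rx": 0, "ry": 0, "rz": 4},
    {"x": 0.165, "y": 0.335, "z": 0.1, "rx": 0, "ry": 0, "rz": 6},
    {"x": 0.19, "y": 0.39, "z": 0.1, "rx": 0, "ry": 0, "rz": 6},
    {"x": 0.22, "y": 0.445, "z": 0.1, "rx": 0, "ry": 0, "rz": 6},
    {"x": 0.245, "y": 0.5, "z": 0.1, "rx": 0, "ry": 0, "rz": 6},
    {"x": 0.265, "y": 0.535, "z": 0.1, "rx": 0, "ry": 0, "rz": 6},
  ],
)

```text
time: 1.65
eef_pos: [0.4531, 0.0741, 0.3419]
tool_rot: [-0.0, 0.97, 0.244, -0.0]
ft_force: [-0.1, -1.0, 0.0]
grip_width: 0.0854
gripper_force: 0.0
```

Request:
play_rows(
  plan=[
    {"x": 0.008, "y": 0.015, "z": 0, "rx": 0, "ry": 0, "rz": 0},
    {"x": 0.013, "y": 0.027, "z": 0, "rx": 0, "ry": 0, "rz": 0},
    {"x": 0.013, "y": 0.027, "z": 0, "rx": 0, "ry": 0, "rz": 0},
    {"x": 0.013, "y": 0.027, "z": 0, "rx": 0, "ry": 0, "rz": 0},
  ],
)

```text
time: 2.15
eef_pos: [0.4654, 0.0975, 0.3425]
tool_rot: [0.0, 0.97, 0.242, 0.0]
ft_force: [-0.4, 0.0, 0.3]
grip_width: 0.0857
gripper_force: 0.0
```

```bash
python3 - <<'E'
from h import *
o=arm.get_obs();print(o['time'],o['eef_pos'],o['tool_rot'],o['joint_pos'])
w=save('wrist','w2.png')
E
```

```text
2.15 [0.46535758 0.09753088 0.34254945] [1.62611006e-04 9.70375589e-01 2.41601305e-01 4.45314514e-06] [ 2.06792184e-01  1.71316348e-01  1.75585186e-01  1.57504416e+00
 -3.24665279e-04  2.86035342e+00]
```

View pics/w2.png

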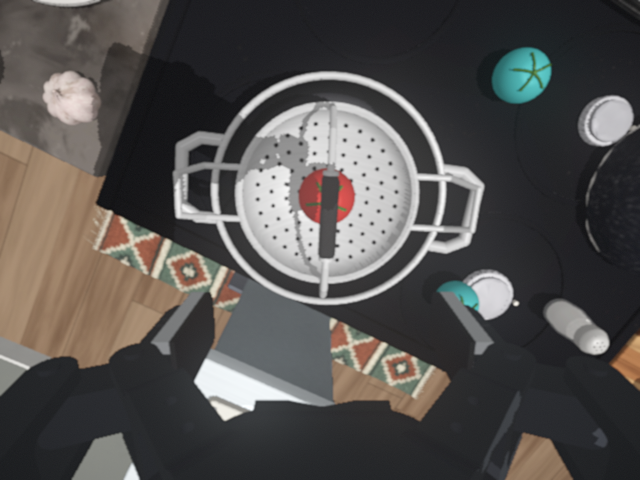

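The wrist view shows the dish from above. The grip runs from (331,172) to (327,258), with the tomato under it at (328,195). The ears lie over the pot's handles at left (~205,190) and right (~465,207).

```bash
cat > m.py <<'E'
from h import *
E
python3 - <<'E'
from h import *
o=arm.get_obs();pose=(o['eef_pos'],o['tool_rot'])
im=cv2.imread('pics/w2.png'); 
m=(im.max(2)<75)&((im.max(2)-im.min(2))<25); m=m.astype(np.uint8); 
roi=np.zeros_like(m); roi[160:270,312:345]=1
n,l,s,c=cv2.connectedComponentsWithStats(m*roi)
k=1+s[1:,4].argmax(); print(s[k],c[k])
r=cv2.minAreaRect(np.argwhere(l==k)[:,::-1].astype(np.float32)); print(r)
ys,xs=np.where(l==k)
for z in(.198,.208):
  P=[plane('wrist',xs[ys==y].mean(),y,z,pose) for y in range(ys.min(),ys.max()+1)]
  P=np.array(P);d=P[0]-P[-1];print(z,(P[0]+P[-1])/2,np.degrees(np.arctan2(d[1],d[0])),np.linalg.norm(d))
# pot rim: left/right/top/bottom outer
R=[plane('wrist',*p,.11,pose) for p in[(212,190),(444,190),(330,72),(330,303)]]
print((R[0]+R[1])/2,(R[2]+R[3])/2,np.linalg.norm(R[0]-R[1]),np.linalg.norm(R[2]-R[3]))
E=[plane('wrist',*p,.113,pose) for p in[(180,191),(476,208)]]
d=E[1]-E[0];print('ears',E,np.degrees(np.arctan2(d[1],d[0])),np.linalg.norm(d))
b,g,r_=[im[:,:,i].astype(int) for i in range(3)]
ys,xs=np.where((r_>120)&(g<80)&(b<80));q=(xs>295)&(xs<360)&(ys>160)&(ys<230)
print('tom',plane('wrist',(xs[q].min()+xs[q].max())/2,(ys[q].min()+ys[q].max())/2,.112,pose))
t=o['tool_rot'];print('tool yaw',np.degrees(2*np.arctan2(t[2],t[1])))
E
```

```text
[322 177  17  34 455] [329.21098901 192.54725275]
((330.0, 193.5), (16.0, 33.0), 0.0)
0.198 [0.48555752 0.10699788 0.198     ] 21.179378260234195 0.0257663921774667
0.208 [0.487087  0.1078754 0.208    ] 21.179378260234266 0.024834667566012183
[0.47733759 0.09746277 0.11      ] [0.47133187 0.09193564 0.11      ] 0.2342209353743346 0.23574730799169027
ears [array([0.4073931 , 0.22828426, 0.113     ]), array([ 0.53192607, -0.04370672,  0.113     ])] -65.39899351509042 0.2991446977838103
tom [0.47130191 0.0965501  0.112     ]
tool yaw 27.95720618119059
```

```bash
python3 - <<'E'
import cv2
im=cv2.imread('pics/w2.png')[130:280,165:365+130]
cv2.imwrite('pics/d.png',cv2.resize(im,None,fx=2.4,fy=2.4,interpolation=2))
E
```

```text
(no output)
```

View pics/d.png

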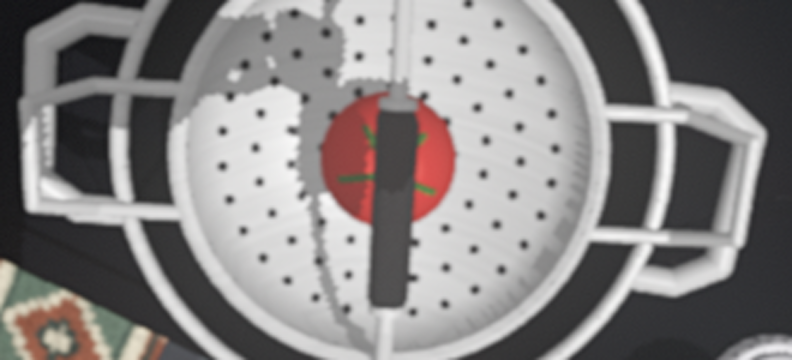

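The crop shows the grip from (400,105) to (388,305). The ear arms are at left (180,88)/(180,212) and right (603,112)/(600,236).

```bash
python3 - <<'E'
from h import *
o=arm.get_obs();pose=(o['eef_pos'],o['tool_rot'])
f=lambda x,y,z:plane('wrist',165+x/2.4,130+y/2.4,z,pose)
a=f(399,106,.188);b=f(388.5,306,.208);d=(a-b)[:2]
print('grip',a,b,(a+b)/2,np.linalg.norm(d),np.degrees(np.arctan2(d[1],d[0])))
a=f(399,112,.208);b=f(388.5,304,.208);d=(a-b)[:2]
print('grip top',(a+b)/2,np.linalg.norm(d),np.degrees(np.arctan2(d[1],d[0])))
L=(f(180,88,.115)+f(180,212,.115))/2;R=(f(603,112,.115)+f(600,236,.115))/2;d=(L-R)[:2]
print('ears',L,R,(L+R)/2,np.degrees(np.arctan2(d[1],d[0]))-90)
L=(f(40,37,.096)+f(40,210,.096))/2;R=(f(740,120,.096)+f(715,282,.096))/2;d=(L-R)[:2]
print('handles',L,R,(L+R)/2,np.degrees(np.arctan2(d[1],d[0]))-90)
E
```

```text
grip [0.50035688 0.10835006 0.188     ] [0.44388162 0.08231916 0.208     ] [0.47211925 0.09533461 0.198     ] 0.062185710125291664 24.74619199173179
grip top [0.47258271 0.09586536 0.208     ] 0.06209943494560986 25.202162010489797
ears [0.43421993 0.17409059 0.115     ] [0.50769421 0.01384355 0.115     ] [0.47095707 0.09396707 0.115     ] 24.6317548292902
handles [0.41093153 0.23465951 0.096     ] [ 0.52210614 -0.0485161   0.096     ] [0.46651883 0.09307171 0.096     ] 21.43494709881915
```

Request:
play_rows(
  plan=[
    {"x": 0.0055, "y": -0.0015, "z": -0.03, "rx": 0, "ry": 0, "rz": -3},
    {"x": 0.0055, "y": -0.0015, "z": -0.06, "rx": 0, "ry": 0, "rz": -3},
    {"x": 0.0055, "y": -0.0015, "z": -0.09, "rx": 0, "ry": 0, "rz": -3},
    {"x": 0.0055, "y": -0.0015, "z": -0.1, "rx": 0, "ry": 0, "rz": -3},
    {"x": 0.0055, "y": -0.0015, "z": -0.1, "rx": 0, "ry": 0, "rz": -3},
    {"x": 0.0055, "y": -0.0015, "z": -0.1, "rx": 0, "ry": 0, "rz": -3},
  ],
)

```text
time: 2.95
eef_pos: [0.472, 0.097, 0.2437]
tool_rot: [0.0, 0.976, 0.217, 0.001]
ft_force: [0.3, 0.3, 0.4]
grip_width: 0.0853
gripper_force: 0.0
```

```bash
python3 - <<'E'
from h import *
o=arm.get_obs();print(o['time'],o['eef_pos'],o['tool_rot'])
w=save('wrist','w3.png')
E
```

```text
2.95 [0.47199834 0.09702082 0.24374561] [2.62275222e-05 9.76248437e-01 2.16650181e-01 1.29873951e-03]
```

View pics/w3.png

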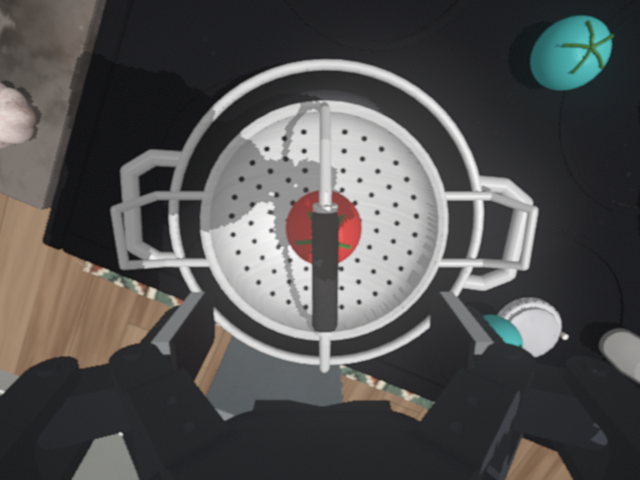

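The grip is now vertical in the image, from (325,208) to (325,330), and centred between the pads. The ear arms are level at rows 196 and 262 on both sides. The pot handles are slightly rotated (left mid at row 214, right at 233).

```bash
python3 - <<'E'
from h import *
o=arm.get_obs();pose=(o['eef_pos'],o['tool_rot'])
t=o['tool_rot'];print('tool yaw',np.degrees(2*np.arctan2(t[2],t[1])))
f=lambda x,y,z:plane('wrist',x,y,z,pose)
def rep(n,a,b,off=0):
    d=(a-b)[:2];print(n,(a+b)/2,np.linalg.norm(d),np.degrees(np.arctan2(d[1],d[0]))-off)
rep('grip',f(324.5,210,.188),f(325,330,.208))
rep('ears',(f(203,196,.115)+f(203,262,.115))/2,(f(447,196,.115)+f(443,263,.115))/2,90)
rep('handles',(f(150,156,.095)+f(150,268,.095))/2,(f(500,180,.095)+f(495,287,.095))/2,90)
rep('rimLR',f(171,215,.11),f(485,215,.11),90)
rep('rimTB',f(326,60,.11),f(326,363,.11))
rep('tomLR',f(287,227,.112),f(361,227,.112),90)
# rim circle fit: bright pixels along radial rays
im=cv2.imread('pics/w3.png',0)
pts=[]
for a in np.radians([20,40,60,75,105,120,140,155,-30+360,-150+360,195,-15+360,215,325]):
    if True:
        d=np.array([np.cos(a),-np.sin(a)])
        for r in np.arange(185,140,-.5):
            p=np.array([328,213])+d*r
            if im[int(p[1]),int(p[0])]>140: pts.append(f(*p,.11)[:2]);break
pts=np.array(pts)
from scipy.optimize import least_squares
s=least_squares(lambda c:np.hypot(*(pts-c[:2]).T)-c[2],[.47,.095,.118],loss='soft_l1',f_scale=.002)
print(s.x,(s.fun*1000).round(1))
E
```

```text
tool yaw 25.033117837270005
grip [0.47212319 0.09607361 0.198     ] 0.059387597836211656 25.233014967435928
ears [0.47066218 0.09525838 0.115     ] 0.18023314999908047 24.87439334609816
handles [0.46976903 0.09368212 0.095     ] 0.2781167890302114 21.372559514644507
rimLR [0.48134678 0.09690811 0.11      ] 0.2355908716251833 25.00466635155587
rimTB [0.47067322 0.09356518 0.11      ] 0.23518742435578516 25.18910110479524
tomLR [0.47211179 0.09592685 0.112     ] 0.05562445189217617 25.00401395008103
[0.45697825 0.08940523 0.12998162] [ -3.4   0.1   1.4   1.9   1.3  -0.4  -4.   -6.7 -14.6   0.2   5.8  13.2]
```

Request:
play_rows(
  plan=[
    {"x": 0, "y": -0.001, "z": -0.02, "rx": 0, "ry": 0, "rz": 0},
    {"x": 0, "y": -0.001, "z": -0.04, "rx": 0, "ry": 0, "rz": 0},
    {"x": 0, "y": -0.001, "z": -0.053, "rx": 0, "ry": 0, "rz": 0},
    {"x": 0, "y": -0.001, "z": -0.053, "rx": 0, "ry": 0, "rz": 0},
    {"x": 0, "y": -0.001, "z": -0.053, "rx": 0, "ry": 0, "rz": 0},
  ],
)

```text
time: 3.62
eef_pos: [0.4718, 0.0962, 0.1902]
tool_rot: [0.0, 0.976, 0.217, 0.001]
ft_force: [-0.6, 0.2, -0.2]
grip_width: 0.0853
gripper_force: 0.0
```

Request:
play_rows(
  plan=[
    {"x": 0, "y": 0, "z": 0, "rx": 0, "ry": 0, "rz": 0},
    {"x": 0, "y": 0, "z": 0, "rx": 0, "ry": 0, "rz": 0},
    {"x": 0, "y": 0, "z": 0, "rx": 0, "ry": 0, "rz": 0},
    {"x": 0, "y": 0, "z": 0, "rx": 0, "ry": 0, "rz": 0},
    {"x": 0, "y": 0, "z": 0, "rx": 0, "ry": 0, "rz": 0},
    {"x": 0, "y": 0, "z": 0, "rx": 0, "ry": 0, "rz": 0},
    {"x": 0, "y": 0, "z": 0, "rx": 0, "ry": 0, "rz": 0},
    {"x": 0, "y": 0, "z": 0, "rx": 0, "ry": 0, "rz": 0},
  ],
  jaw=255,
  force=50,
)

```text
time: 4.62
eef_pos: [0.4713, 0.0961, 0.1895]
tool_rot: [-0.0, 0.976, 0.217, 0.0]
ft_force: [-0.6, -0.5, 2.5]
grip_width: 0.0132
gripper_force: 51.0
```

Gripped at 13 mm, 51 N. Now a slow lift.

Request:
play_rows(
  plan=[
    {"x": 0, "y": 0, "z": 0.001, "rx": 0, "ry": 0, "rz": 0},
    {"x": 0, "y": 0, "z": 0.003, "rx": 0, "ry": 0, "rz": 0},
    {"x": 0, "y": 0, "z": 0.006, "rx": 0, "ry": 0, "rz": 0},
    {"x": 0, "y": 0, "z": 0.01, "rx": 0, "ry": 0, "rz": 0},
    {"x": 0, "y": 0, "z": 0.014, "rx": 0, "ry": 0, "rz": 0},
    {"x": 0, "y": 0, "z": 0.018, "rx": 0, "ry": 0, "rz": 0},
    {"x": 0, "y": 0, "z": 0.022, "rx": 0, "ry": 0, "rz": 0},
    {"x": 0, "y": 0, "z": 0.026, "rx": 0, "ry": 0, "rz": 0},
    {"x": 0, "y": 0, "z": 0.03, "rx": 0, "ry": 0, "rz": 0},
    {"x": 0, "y": 0, "z": 0.033, "rx": 0, "ry": 0, "rz": 0},
    {"x": 0, "y": 0, "z": 0.035, "rx": 0, "ry": 0, "rz": 0},
    {"x": 0, "y": 0, "z": 0.035, "rx": 0, "ry": 0, "rz": 0},
  ],
)

```text
time: 6.12
eef_pos: [0.4713, 0.0961, 0.2244]
tool_rot: [0.0, 0.976, 0.217, 0.0]
ft_force: [0.0, 0.3, -3.9]
grip_width: 0.013
gripper_force: 50.2
```

```bash
python3 - <<'E'
from h import *
o=arm.get_obs();print(o['time'],o['eef_pos'],o['tool_rot'],o['ft_force'],o['ft_torque'],o['joint_pos'])
w=save('wrist','w4.png');s=save('scene','s4.png')
cv2.imwrite('pics/e.png',np.hstack([w[:,80:560],cv2.resize(s[200:340,290:390],(320,448))[:,:].copy() if 0 else cv2.copyMakeBorder(cv2.resize(s[200:340,290:390],(320,448)),0,32,0,0,0)])[:,:,::-1])
E
```

```text
6.125 [0.47127245 0.09606299 0.22444564] [8.07301223e-08 9.76212080e-01 2.16817791e-01 1.42739661e-04] [ 0.0104351   0.32052634 -3.85839852] [ 0.00606658 -0.03563117 -0.01377483] [ 2.01079771e-01  2.11622097e-01 -7.94217703e-02  1.27946702e+00
  4.82670874e-06  2.90556536e+00]
```

View pics/e.png

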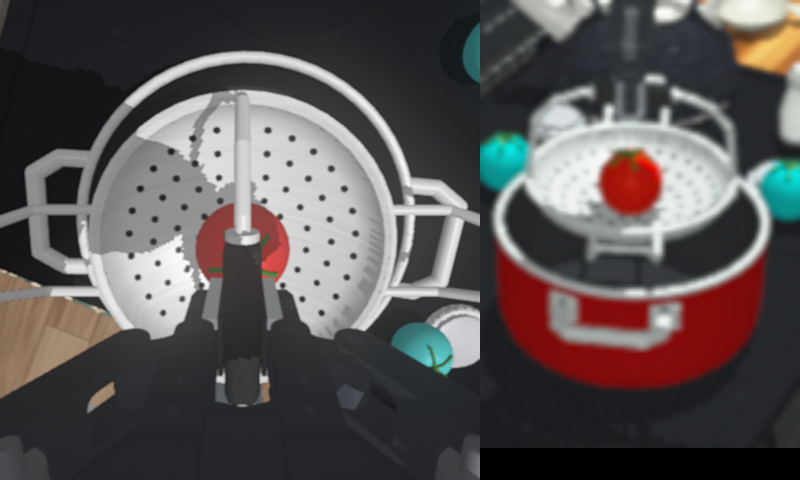

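The dish hangs free and level with the tomato in its middle (left panel (243,245)), and the weight of 3.9 N is right. I'll carry on up.

Request:
play_rows(
  plan=[
    {"x": 0, "y": 0, "z": 0.002, "rx": 0, "ry": 0, "rz": 0},
    {"x": 0, "y": 0, "z": 0.006, "rx": 0, "ry": 0, "rz": 0},
    {"x": 0, "y": 0, "z": 0.012, "rx": 0, "ry": 0, "rz": 0},
    {"x": 0, "y": 0, "z": 0.02, "rx": 0, "ry": 0, "rz": 0},
    {"x": 0, "y": 0, "z": 0.03, "rx": 0, "ry": 0, "rz": 0},
    {"x": 0, "y": 0, "z": 0.042, "rx": 0, "ry": 0, "rz": 0},
    {"x": 0, "y": 0, "z": 0.054, "rx": 0, "ry": 0, "rz": 0},
    {"x": 0, "y": 0, "z": 0.065, "rx": 0, "ry": 0, "rz": 0},
    {"x": 0, "y": 0, "z": 0.074, "rx": 0, "ry": 0, "rz": 0},
    {"x": 0, "y": 0, "z": 0.08, "rx": 0, "ry": 0, "rz": 0},
    {"x": 0, "y": 0, "z": 0.084, "rx": 0, "ry": 0, "rz": 0},
    {"x": 0, "y": 0, "z": 0.085, "rx": 0, "ry": 0, "rz": 0},
  ],
)

```text
time: 7.72
eef_pos: [0.4712, 0.0961, 0.3094]
tool_rot: [0.0, 0.976, 0.217, -0.0]
ft_force: [0.8, -0.1, -3.5]
grip_width: 0.013
gripper_force: 50.2
```

Request:
play_rows(
  plan=[
    {"x": 0, "y": 0, "z": 0, "rx": 0, "ry": 0, "rz": 0},
    {"x": 0, "y": 0, "z": 0, "rx": 0, "ry": 0, "rz": 0.5},
    {"x": 0, "y": 0, "z": 0, "rx": 0, "ry": 0, "rz": 1.5},
    {"x": 0, "y": 0, "z": 0, "rx": 0, "ry": 0, "rz": 3},
    {"x": 0, "y": 0, "z": 0, "rx": 0, "ry": 0, "rz": 5},
    {"x": 0, "y": 0, "z": 0, "rx": 0, "ry": 0, "rz": 7},
    {"x": 0, "y": 0, "z": 0, "rx": 0, "ry": 0, "rz": 9},
    {"x": 0, "y": 0, "z": 0, "rx": 0, "ry": 0, "rz": 11},
    {"x": 0, "y": 0, "z": 0, "rx": 0, "ry": 0, "rz": 13},
    {"x": 0, "y": 0, "z": 0, "rx": 0, "ry": 0, "rz": 15},
    {"x": 0, "y": 0, "z": 0, "rx": 0, "ry": 0, "rz": 17},
    {"x": 0, "y": 0, "z": 0, "rx": 0, "ry": 0, "rz": 19},
  ],
)

```text
time: 9.22
eef_pos: [0.4712, 0.0961, 0.3093]
tool_rot: [-0.0, 0.927, 0.376, -0.0]
ft_force: [-0.2, -0.9, -4.9]
grip_width: 0.013
gripper_force: 50.2
```

```bash
python3 - <<'E'
from h import *
o=arm.get_obs();print(o['time'],o['eef_pos'],o['tool_rot'],o['ft_force'],o['ft_torque'],o['joint_pos'])
E
```

```text
9.225 [0.47116871 0.09605871 0.30930073] [-5.86510515e-06  9.26598680e-01  3.76051706e-01 -2.87234199e-05] [-0.19586074 -0.85823068 -4.91309124] [ 0.03770983 -0.00152634  0.0112196 ] [2.01116468e-01 1.83575450e-01 1.05606355e-01 1.49288586e+00
 9.97193186e-07 2.57164606e+00]
```

Request:
play_rows(
  plan=[
    {"x": 0, "y": 0, "z": 0, "rx": 0, "ry": 0, "rz": 2},
    {"x": 0, "y": 0, "z": 0, "rx": 0, "ry": 0, "rz": 4.5},
    {"x": 0, "y": 0, "z": 0, "rx": 0, "ry": 0, "rz": 7},
    {"x": 0, "y": 0, "z": 0, "rx": 0, "ry": 0, "rz": 9.5},
    {"x": 0, "y": 0, "z": 0, "rx": 0, "ry": 0, "rz": 12},
    {"x": 0, "y": 0, "z": 0, "rx": 0, "ry": 0, "rz": 14.5},
    {"x": 0, "y": 0, "z": 0, "rx": 0, "ry": 0, "rz": 17},
    {"x": 0, "y": 0, "z": 0, "rx": 0, "ry": 0, "rz": 19.5},
    {"x": 0, "y": 0, "z": 0, "rx": 0, "ry": 0, "rz": 22},
    {"x": 0, "y": 0, "z": 0, "rx": 0, "ry": 0, "rz": 24.5},
    {"x": 0, "y": 0, "z": 0, "rx": 0, "ry": 0, "rz": 27},
    {"x": 0, "y": 0, "z": 0, "rx": 0, "ry": 0, "rz": 29.5},
  ],
)

```text
time: 10.72
eef_pos: [0.4712, 0.0961, 0.3093]
tool_rot: [-0.0, 0.8, 0.6, 0.0]
ft_force: [-0.4, 0.1, -3.5]
grip_width: 0.0128
gripper_force: 50.2
```

Request:
play_rows(
  plan=[
    {"x": 0, "y": 0, "z": 0, "rx": 0, "ry": 0, "rz": 2.5},
    {"x": 0, "y": 0, "z": 0, "rx": 0, "ry": 0, "rz": 5},
    {"x": 0, "y": 0, "z": 0, "rx": 0, "ry": 0, "rz": 7.5},
    {"x": 0, "y": 0, "z": 0, "rx": 0, "ry": 0, "rz": 10},
    {"x": 0, "y": 0, "z": 0, "rx": 0, "ry": 0, "rz": 12.5},
    {"x": 0, "y": 0, "z": 0, "rx": 0, "ry": 0, "rz": 15},
    {"x": 0, "y": 0, "z": 0, "rx": 0, "ry": 0, "rz": 17.5},
    {"x": 0, "y": 0, "z": 0, "rx": 0, "ry": 0, "rz": 20},
    {"x": 0, "y": 0, "z": 0, "rx": 0, "ry": 0, "rz": 22.5},
    {"x": 0, "y": 0, "z": 0, "rx": 0, "ry": 0, "rz": 25},
    {"x": 0, "y": 0, "z": 0, "rx": 0, "ry": 0, "rz": 27},
    {"x": 0, "y": 0, "z": 0, "rx": 0, "ry": 0, "rz": 29},
  ],
)

```text
time: 12.22
eef_pos: [0.4712, 0.0961, 0.3093]
tool_rot: [0.0, 0.625, 0.781, 0.0]
ft_force: [0.4, 0.5, -2.9]
grip_width: 0.0132
gripper_force: 50.2
```

Request:
play_rows(
  plan=[
    {"x": 0, "y": 0, "z": 0, "rx": 0, "ry": 0, "rz": 2},
    {"x": 0, "y": 0, "z": 0, "rx": 0, "ry": 0, "rz": 4},
    {"x": 0, "y": -0.0005, "z": 0, "rx": 0, "ry": 0, "rz": 6},
    {"x": 0, "y": -0.001, "z": 0, "rx": 0, "ry": 0, "rz": 7.5},
    {"x": 0, "y": -0.0015, "z": 0, "rx": 0, "ry": 0, "rz": 8.5},
    {"x": 0, "y": -0.002, "z": 0, "rx": 0, "ry": 0, "rz": 9},
    {"x": 0, "y": -0.002, "z": 0, "rx": 0, "ry": 0, "rz": 9},
    {"x": 0, "y": -0.002, "z": 0, "rx": 0, "ry": 0, "rz": 9},
    {"x": 0, "y": -0.002, "z": 0, "rx": 0, "ry": 0, "rz": 9},
  ],
)

```text
time: 13.35
eef_pos: [0.4712, 0.0941, 0.3093]
tool_rot: [0.0, 0.562, 0.827, 0.0]
ft_force: [0.8, -0.1, -4.4]
grip_width: 0.0134
gripper_force: 50.2
```

```bash
python3 - <<'E'
from h import *
o=arm.get_obs();t=o['tool_rot'];print(o['time'],o['eef_pos'],t,np.degrees(2*np.arctan2(t[2],t[1])),o['ft_force'],o['ft_torque'])
w=save('wrist','w5.png');s=save('scene','s5.png')
cv2.imwrite('pics/f.png',np.hstack([w[:,80:560],cv2.copyMakeBorder(cv2.resize(s[200:340,290:390],(320,448)),0,32,0,0,0)])[:,:,::-1])
E
```

```text
13.35 [0.47120427 0.09407621 0.30931996] [1.25548992e-05 5.62478724e-01 8.26811759e-01 2.47635825e-05] 111.54521613203511 [ 0.79366104 -0.12694058 -4.36912086] [0.02591108 0.00285434 0.07935269]
```

View pics/f.png

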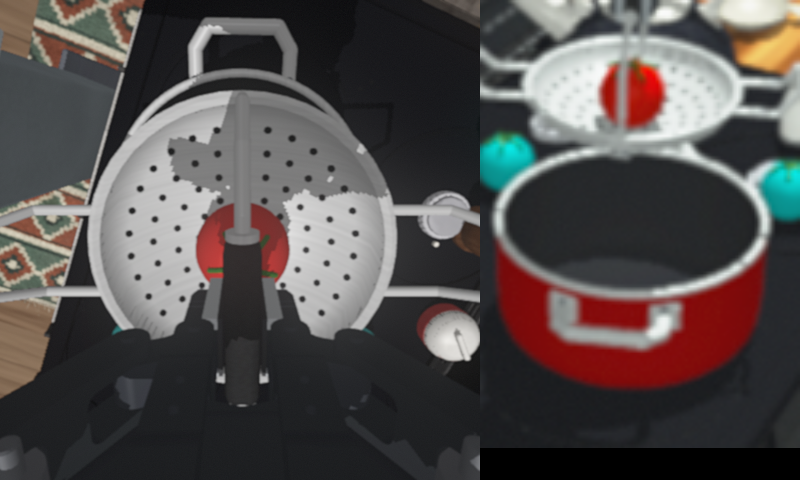

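The ears now lie midway between the handles. The pot handle is at (244,30), straight in line with the bail, and the tomato is in the middle at (243,245). The pot hasn't moved. I'll let it settle and hand in.

Request:
play_rows(
  plan=[
    {"x": 0, "y": 0, "z": 0, "rx": 0, "ry": 0, "rz": 0},
    {"x": 0, "y": 0, "z": 0, "rx": 0, "ry": 0, "rz": 0},
    {"x": 0, "y": 0, "z": 0, "rx": 0, "ry": 0, "rz": 0},
    {"x": 0, "y": 0, "z": 0, "rx": 0, "ry": 0, "rz": 0},
    {"x": 0, "y": 0, "z": 0, "rx": 0, "ry": 0, "rz": 0},
    {"x": 0, "y": 0, "z": 0, "rx": 0, "ry": 0, "rz": 0},
    {"x": 0, "y": 0, "z": 0, "rx": 0, "ry": 0, "rz": 0},
    {"x": 0, "y": 0, "z": 0, "rx": 0, "ry": 0, "rz": 0},
  ],
)

```text
time: 14.45
eef_pos: [0.4712, 0.0941, 0.3093]
tool_rot: [0.0, 0.562, 0.827, 0.0]
ft_force: [-0.4, 0.4, -4.1]
grip_width: 0.0131
gripper_force: 50.2
```

```bash
python3 -c "
from bench import arm
print(arm.finish_job())"
```

```text
the job is handed in; nothing more can be done
None
```

The job is handed in (no verdict came back): the dish is held level by its grip over the middle of the pot, its underside about 9 cm above the rim, lifted clear before a turn of about 86.5° that put the ears midway between the handles, with the tomato still in its middle.

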